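# Reset the contact gap of a straight Morse key

## Task

The contact gap of this straight Morse key is set too close. Slacken the knurled jam nut on the rear adjusting screw, wind that screw down clockwise until you feel the contacts meet, back it off half a turn from there, and do the jam nut up firmly again to lock the setting. Leave the spring adjuster and everything else on the table as they are.

Things in the scene. Friction and masses are not known exactly. Their poses are not given: they have to be found in the camera images.
- key: straight Morse key, screwed down, immovable: dark steel base 210 x 90 x 14 mm, brass lever (12 mm wide, top 51 mm above the table) along the base's x. Origin under the base on the lever's centre line; x runs along the lever from the round black finger knob (x = -88 mm) to the rear gap screw (x = +55 mm); z up. Only the two adjusters and the finger knob stand higher than the lever's top
- key_lever: the lever, pivoted 10 mm to the gap screw's side of the key's origin, 46 mm up. Origin on the pivot, axes as the key's. A spring holds its rear down, so the gap screw's tip rests on the rear stop with little more than 1 N; lifting the rear or pressing the finger knob closes the contacts. It rocks by less than 0.03 rad
- gap_screw: rear adjusting screw, upright through the lever's rear, steel: knurled, slotted round head 13 mm across, 16 mm high; origin in the head's middle, 78 mm above the table, z up. 5 mm of thread show below. With the nut slack 0.15 N m turns it (nut tight: 0.3); clockwise from above winds it down (1.5 mm a turn), closing the contacts, which meet 0.2 to 2.4 rad on: there it stops hard
- gap_nut: jam nut on the gap screw, below its head: round knurled brass nut 20 mm across, 12 mm thick, rim 3.5 mm beyond the head all round; origin in its middle, 59 mm above the table, underside 1.5 mm above the lever's top. Tight at the start; counter-clockwise it gives way under 0.5 N m, slack after 0.8 rad. Done up, its torque climbs over the last 0.5 rad, then it comes up solid: firm is 0.4 N m or more
- gap_washer: the steel washer under the jam nut, fixed on the lever, 18 mm in diameter, 1.5 mm thick; the jam nut presses on it when tight. Origin on the gap screw's axis at the pivot's height
- upper_contact (a point): lower face of the contact under the lever, 55 mm from the pivot towards the finger knob, about 36 mm above the table
- lower_contact (a point): middle of the top of the small fixed brass post (9 mm) that carries the lower contact. The contact gap is the height of upper_contact over this point; half a turn of the gap screw from where the contacts meet is 0.88 mm of gap
- tension_adjuster (a joint): the spring adjuster, to be left alone: a smaller knurled nut (16 mm) and screw head (10 mm) on the lever at x = -15 mm of the key, 70 mm from the gap screw towards the finger knob, turning as one, top 75 mm above the table; angle in rad, 0 at the start
- screwdriver: bystander: screwdriver with a red handle lying beside the key, 30 mm thick at most
- parts_jar: bystander: jar with a green lid, 60 mm in diameter, 65 mm high, behind the key
- coax_adapter: bystander: small steel plug adapter standing behind the key, 22 mm in diameter, 38 mm high
- microphone: bystander: black hand microphone lying on the table, about 115 x 56 x 30 mm
- handset: bystander: black telephone handset lying on the table, about 230 x 58 x 58 mm
- filter_box: bystander: grey metal box 70 x 110 x 36 mm with a socket at either end
Mind the look-alikes: they are no part of the job. What is shaped like the key but pink or purple is not meant.

How it is judged (in metres and radians):
On the way:
1. the jam nut is slackened: it no longer presses on its washer (contact force between gap_nut and gap_washer below 0.5 N), for 0.2 s.
At the end, for the whole second after the job is handed in: The contacts stand 0.73 to 1.03 mm apart with the lever at rest on its rear stop (half a turn of the gap screw is 0.88 mm, so half a turn within about 30 degrees), and the jam nut presses on its washer with more than 12 N (a nut done up until it comes up solid holds some 25 N) (z of upper_contact in the frame of lower_contact between 0.00073 and 0.00103 m and contact force between gap_nut and gap_washer above 12 N and contact force between gap_screw and key above 0.5 N and linear speed of key_lever below 0.01 m/s); the robot touches nothing.
It fails at once if the spring adjuster is turned (by more than 0.35 rad) (value of joint tension_adjuster above 0.35 rad or value of joint tension_adjuster below -0.35 rad).
It fails at once if a bystander is shifted (by more than 30 mm) (distance of any of screwdriver, parts_jar, coax_adapter, microphone, handset, filter_box from where it was at the start of the episode above 0.03 m).
It also fails if it takes over 67 s, if anything falls off the work surface, if the arm or the gripper's body presses on something with over 40 N, if the wrist force passes 120 N, or if a joint passes its speed limit or range.

## Robot

A 6-joint arm with a two-finger parallel gripper is mounted at the origin on the work surface. World frame = base frame: x ahead of the robot, y to its left, z up, the work surface at z = 0. Lengths are in m, angles in degrees, forces in N, time in s.
With the tool pointing down it reaches from about 0.275 to 0.85 m from the base axis. Payload 5.2 kg.
Tool frame: the origin (TCP) lies on the front face of the gripper's body, between the roots of the fingers; the fingertips stand 73 mm ahead of it and the grasp point (between the pads) lies 54 mm ahead of it; z points along the fingers, y is the line along which they close (so a half turn about z gives the same grasp; the last joint's range is limited). The gripper opens to 85 mm and grips with 20 to 120 N. Pads are 22 mm wide; open, the fingers measure 114 mm over their backs; the gripper's body (76 mm by 85 mm) begins 54 mm behind the grasp point. The pads swing forward as they close: fully open they stand 13 mm farther back than shut.
Start: joints at [-80.833, 14.817, 87.949, -0, 77.235, -11.62], TCP at [0.195, -0.514, 0.304] pointing down, gripper open.
Joint ranges: [-179.93, 179.93], [-52.35, 119.4], [10.71, 147.94], [-69.91, 249.91], [12.55, 155.21], [-178.61, 178.61]. Speed limits (degrees/s): [147.25, 147.25, 180, 180, 180, 180].

## Interface

Orientations are given as [roll, pitch, yaw] about the fixed x, y, z axes, in that order (R = Rz(yaw) Ry(pitch) Rx(roll)).
In Python, from cell import r, vision, ticket gives the robot as it stands. The module is installed in compiled form; this text tells all that it offers.
- The arm moves only by the tool jog_arm, never from a script. Its argument "moves" is a list of rows, each a list of 6 numbers: the shift along the tool's x, y, z in cm, then the turn, a rotation vector about the tool's x, y, z in degrees. In form: [[tx, ty, tz, rx, ry, rz], ...]. A call has 1 to 10 rows; each row is the pose to reach, as a shift and turn from the pose commanded when the call began, along the tool's axes at that moment; what a row does not reach only later rows make up. A row lasts 1/10 s, in which the tool goes at most 50 mm and 8.59 degrees, less where a joint would pass 70% of its speed; a pose out of reach is approached as far as the arm can. A call with a gripper value outside its range is refused whole. "jaw" is the gripper's target within -1 to 1 (shut at 1, half-way at 0, fully open at -1), set as the call begins (left out, the last holds). The fingers move at their own pace and stop on an object; "squeeze" is the grip in N (left out, the last holds). Time passes only in rows, so rows that repeat a pose let the fingers close. It gives the time, the measured TCP pose, the force, the opening and the grip force at its end, in the units of the state.
- r.sense(): the state, without advancing time (a new reading comes with each control period).
- vision.capture(name): name is "scene" or "side" or "wrist"; returns the picture (480x640x3 uint8, red, green, blue); there is no depth.
- vision.camera_info(name): a dict with "vertical_fov" (degrees; the focal length in pixels is half the picture's height over the tangent of half this angle, whatever the lens; pixels are square), "cx", "cy" (the principal point, pixels), "camera_from_world" (4x4, takes a point from world to camera coordinates); the wrist camera has in their place "tool_from_camera" (4x4, takes a point from camera to tool coordinates, whose origin is the TCP and whose axes are the flange's). Camera axes: x right, y up, looking along -z (the intrinsics and any distortion apply to the point x, -y, -z); pixel columns grow to the right and rows downward; lengths in m; the calibration is good to about 2 mm. A picture is of the moment at which its call begins: read the wrist's pose just before it. camera_info takes no time and is no camera call.
- ticket.finish_job(): hands the job in; it is judged then, once.
The state is a dict: "time_s": time; "q": joint angles; "joint_velocities": joint speeds; "tau": joint torques, N m; "tcp_pos": TCP position; "tcp_rot": TCP orientation; "wrist_force": force on the tool from outside, world axes, zero at the start; "ft_torque": the same for the moment, N m; "width": finger opening in m; "grip_force": force on a finger pad.
Only numpy, scipy, OpenCV 4.12 (cv2) and the standard library are available. Lean on these libraries where they do the work, as an engineer would, in place of code of your own. Each camera call takes 0.05 s, during which the arm holds its last target. There are 200 camera calls.

## Working session

There is one attempt and no reset: what is moved stays moved. The work goes in short steps, Python scripts to look and compute and a tool call to move; the robot and the scene stay as the last step left them, time stands still between calls to the robot, and variables do not carry over. Pictures are saved under pics/ and viewed, at most 10 in all, crops included, and the job is handed in when it is done.

Besides the shell and the picture viewer there is one more tool, called by a JSON object that holds its "fn" and its "kwargs", one argument or row to a line. jog_arm: Moves the arm, as the interface text tells. Its arguments: {"type":"object","properties":{"moves":{"type":"array","items":{"type":"array","items":{"type":"number"}}},"jaw":{"type":"number"},"squeeze":{"type":"number"}},"required":["moves"]}

```bash
mkdir -p pics
python3 - <<'E'
from cell import r,vision
import cv2,numpy as np
s=r.sense();print(s)
for n in("scene","side","wrist"):
    im=vision.capture(n);cv2.imwrite(f"pics/{n}0.png",im[:,:,::-1]);print(n,vision.camera_info(n))
E
```

```text
{'time_s': 0.0, 'q': array([-8.08321138e+01,  1.48587233e+01,  8.80111896e+01, -8.24388692e-04,
        7.72352582e+01, -1.16190990e+01]), 'joint_velocities': array([ 0.00665303, -0.07740178,  0.059079  ,  0.00646413, -0.06360044,
        0.05460556]), 'tau': array([-2.05700220e-03, -4.46042705e+01, -2.90570784e+01, -6.18429967e-04,
        1.17626137e-02, -1.40188511e-06]), 'tcp_pos': array([ 0.19514924, -0.51378513,  0.30307883]), 'tcp_rot': array([-1.79896822e+02, -2.03947178e-02,  2.07871498e+01]), 'wrist_force': array([-0.27135766, -0.02870273,  0.50674491]), 'ft_torque': array([-0.00788566,  0.00658596, -0.02009838]), 'grip_force': 0.0, 'width': 0.08514672282904463}
scene {'vertical_fov': 57.05849337750318, 'cx': 325.59465579543865, 'cy': 236.75522194138233, 'camera_from_world': array([[ 0.21015624,  0.97762467, -0.00918485, -0.09196728],
       [-0.66083387,  0.14896794,  0.73559985,  0.26339418],
       [ 0.72050881, -0.14852124,  0.67735404, -1.35110712],
       [ 0.        ,  0.        ,  0.        ,  1.        ]])}
side {'vertical_fov': 45.700783979455096, 'cx': 326.03383100293973, 'cy': 241.22400490828502, 'camera_from_world': array([[ 0.99689197, -0.07625776, -0.01977762, -0.46137462],
       [ 0.06348917,  0.62903068,  0.77478354, -0.073273  ],
       [-0.04664253, -0.77363115,  0.63191718, -1.64119708],
       [ 0.        ,  0.        ,  0.        ,  1.        ]])}
wrist {'vertical_fov': 66.08500065343523, 'cx': 320.01529451827764, 'cy': 240.6305474310416, 'tool_from_camera': array([[-2.23344734e-04,  9.48045490e-01,  3.18134719e-01,
         8.21869042e-02],
       [ 9.99999943e-01,  2.92736800e-04, -1.70314897e-04,
         3.89758822e-05],
       [-2.54596010e-04,  3.18134662e-01, -9.48045501e-01,
        -6.96429822e-02],
       [ 0.00000000e+00,  0.00000000e+00,  0.00000000e+00,
         1.00000000e+00]])}
```

View pics/scene0.png

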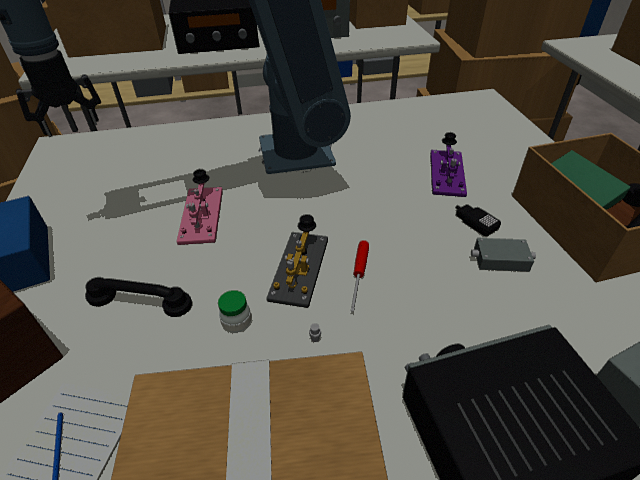

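View pics/side0.png

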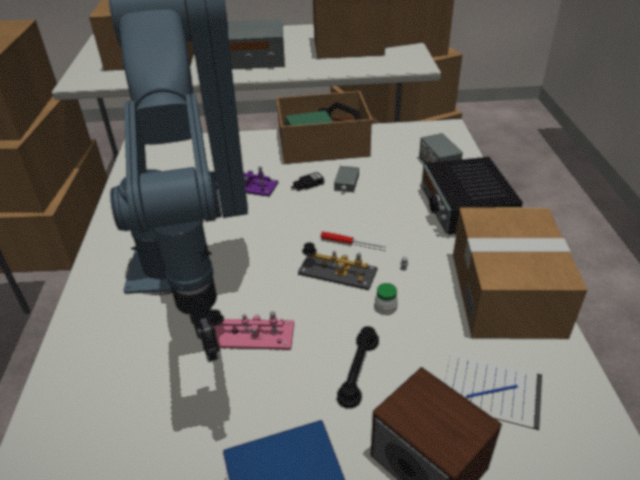

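The scene view shows three key shapes: pink (200,212), purple (449,170), and dark base with brass lever (298,268). The brass and dark one fits the description. I'll confirm it in one enlarged crop and measure it.

```bash
cat > h.py <<'E'
import numpy as np,cv2
from cell import r,vision
from scipy.spatial.transform import Rotation as R
def cam(n,s=None):
    i=vision.camera_info(n);f=240/np.tan(np.radians(i["vertical_fov"]/2))
    if n=="wrist":
        T=np.eye(4);T[:3,:3]=R.from_euler("xyz",s["tcp_rot"],degrees=True).as_matrix();T[:3,3]=s["tcp_pos"];W=T@i["tool_from_camera"]
    else: W=np.linalg.inv(i["camera_from_world"])
    return f,i["cx"],i["cy"],W
def onplane(c,uv,z):
    f,cx,cy,W=c;uv=np.atleast_2d(uv).astype(float)
    d=np.c_[(uv[:,0]-cx)/f,-(uv[:,1]-cy)/f,-np.ones(len(uv))]@W[:3,:3].T
    return W[:3,3]+d*((z-W[2,3])/d[:,2])[:,None]
def proj(c,P):
    f,cx,cy,W=c;p=(np.atleast_2d(P)-W[:3,3])@W[:3,:3]
    return np.c_[cx-f*p[:,0]/p[:,2],cy+f*p[:,1]/p[:,2]]
E
python3 - <<'E'
from h import *
a=cv2.imread("pics/scene0.png")[205:315,250:380];b=cv2.imread("pics/side0.png")[225:300,285:415]
a=cv2.resize(a,None,fx=5,fy=5,interpolation=cv2.INTER_CUBIC)
b=cv2.resize(b,None,fx=5,fy=5,interpolation=cv2.INTER_CUBIC)
cv2.imwrite("pics/ca.png",a)
im=cv2.imread("pics/scene0.png");hsv=cv2.cvtColor(im,cv2.COLOR_BGR2HSV)
m=((hsv[...,2]<110)).astype(np.uint8);sub=np.zeros_like(m);sub[230:312,255:335]=m[230:312,255:335]
n,l,st,ce=cv2.connectedComponentsWithStats(sub);k=1+st[1:,4].argmax();print(st[k],ce[k])
ct=max(cv2.findContours((l==k).astype(np.uint8),0,2)[0],key=cv2.contourArea)
ap=cv2.approxPolyDP(cv2.convexHull(ct),4,True)[:,0];print(ap);print(onplane(cam("scene"),ap,.014))
E
```

```text
[ 266  230   62   78 2766] [298.2208966  270.46059291]
[[327 236]
 [308 307]
 [267 301]
 [291 232]
 [312 230]]
[[ 0.41342607  0.00873381  0.014     ]
 [ 0.61182649 -0.07359398  0.014     ]
 [ 0.57842638 -0.15261926  0.014     ]
 [ 0.38063944 -0.07231272  0.014     ]
 [ 0.38465176 -0.02190948  0.014     ]]
```

View pics/ca.png

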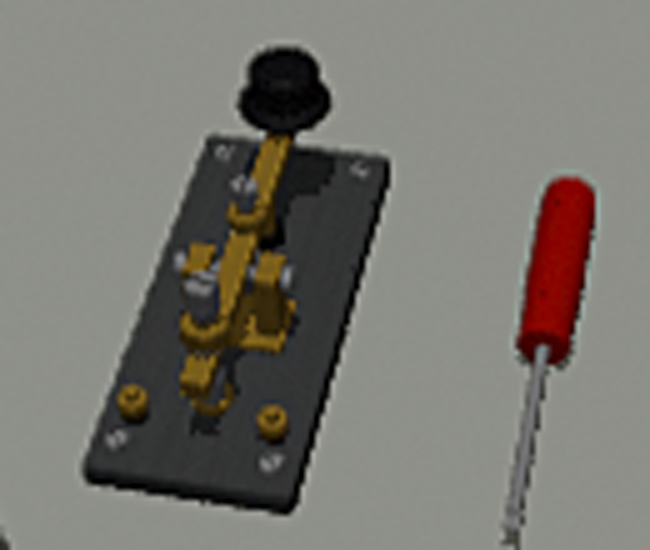

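The crop confirms it: a dark base with a brass lever, the gap-screw head near scene px (290,261) and its nut near (291,270). Next I'll triangulate the screw.

Run:
```python
from h import *
c=cam("scene")
for uv,z in(((289.6,260.5),.080),((291,270.5),.059),((306,225),.08),((298.5,242),.07)):print(onplane(c,uv,z))
f,cx,cy,W=cam("side")
g=np.array([.547,-.093,.078]);print(proj(cam("side"),g),proj(c,g),proj(cam("side"),[.547,-.093,.059]))
s=r.sense();Rm=R.from_euler("xyz",s["tcp_rot"],degrees=True).as_matrix()
print((Rm.T@(np.array([.547,-.093,.26])-Rm@np.array([0.02,0,0])-s["tcp_pos"]))*100)
```

```text
[[ 0.53887416 -0.09561031  0.08      ]]
[[ 0.5471724  -0.09535407  0.059     ]]
[[ 0.43851874 -0.04368316  0.08      ]]
[[ 0.47830535 -0.06766521  0.07      ]]
[[359.00683322 254.71587658]] [[291.55502841 263.80906509]] [[358.89006051 259.99496133]]
[ 45.82763902 -26.85952959   4.3768552 ]
```

{"fn": "jog_arm", "kwargs": {
  "moves": [
    [47.5,-26.8,4.3,0,0,0],
    [47.5,-26.8,4.3,0,0,0],
    [47.5,-26.8,4.3,0,0,0],
    [47.5,-26.8,4.3,0,0,0],
    [47.5,-26.8,4.3,0,0,0],
    [47.5,-26.8,4.3,0,0,0],
    [47.5,-26.8,4.3,0,0,0],
    [47.5,-26.8,4.3,0,0,0],
    [47.5,-26.8,4.3,0,0,0],
    [47.5,-26.8,4.3,0,0,0]
  ],
  "jaw": 0.2,
  "squeeze": 100
}}

```text
time_s: 1.15
tcp_pos: [0.5151, -0.1292, 0.2644]
tcp_rot: [180.0, 0.0, 20.8]
wrist_force: [0.7, -1.7, 0.3]
width: 0.0343
grip_force: 0.0
```

{"fn": "jog_arm", "kwargs": {
  "moves": [
    [0,0,0,0,0,0]
  ]
}}

```text
time_s: 1.25
tcp_pos: [0.5166, -0.1261, 0.2638]
tcp_rot: [-179.9, -0.1, 21.2]
wrist_force: [0.3, -0.6, 0.5]
width: 0.0341
grip_force: 0.0
```

{"fn": "jog_arm", "kwargs": {
  "moves": [
    [3.7,-1.9,0.4,0,0,0],
    [3.7,-1.9,0.4,0,0,0],
    [3.7,-1.9,0.4,0,0,0],
    [3.7,-1.9,0.4,0,0,0],
    [3.7,-1.9,0.4,0,0,0]
  ]
}}

```text
time_s: 1.75
tcp_pos: [0.5414, -0.1013, 0.2607]
tcp_rot: [180.0, 0.0, 20.7]
wrist_force: [-0.4, -0.6, -0.6]
width: 0.0338
grip_force: 0.0
```

Run:
```python
from h import *
s=r.sense();im=vision.capture("wrist")[:,:,::-1];cv2.imwrite("pics/w1.png",im)
c=cam("wrist",s);print(s["tcp_pos"],s["tcp_rot"],proj(c,[[.544,-.095,.086],[.544,-.095,.059]]))
cv2.imwrite("pics/w1c.png",cv2.resize(im[100:400,160:480].copy(),None,fx=2,fy=2,interpolation=cv2.INTER_CUBIC)[:600])
```

```text
[ 0.54135145 -0.10132818  0.26073063] [1.79990591e+02 1.63338603e-02 2.07011337e+01] [[312.68101536 234.38106875]
 [313.33214612 223.6962924 ]]
```

View pics/w1c.png

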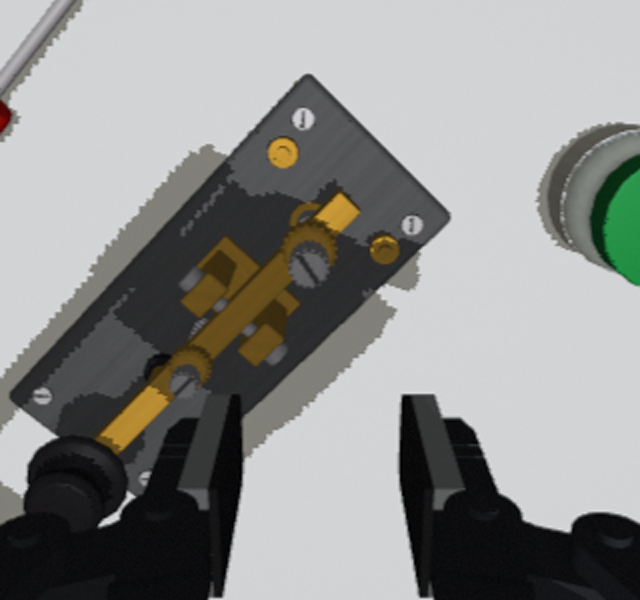

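The wrist view shows the gap screw's slotted head at full px ≈ (314.5, 232), with the brass nut just behind it and the spring adjuster at (252,290). The finger midline is at column ≈ 320.

```bash
cat >> h.py <<'E'
def head(s,im,p0,rad=14):
    h=cv2.cvtColor(im,cv2.COLOR_RGB2HSV);m=((h[...,1]<45)&(h[...,2]>60)&(h[...,2]<190)).astype(np.uint8)
    k=np.zeros_like(m);cv2.circle(k,tuple(map(int,p0)),rad,1,-1);m=cv2.morphologyEx(m&k,cv2.MORPH_CLOSE,np.ones((3,3)))
    n,l,st,ce=cv2.connectedComponentsWithStats(m);i=1+st[1:,4].argmax()
    return st[i],cv2.minEnclosingCircle(np.argwhere(l==i)[:,::-1].astype(np.float32))
E
python3 - <<'E'
from h import *
s=r.sense();im=vision.capture("wrist");c=cam("wrist",s)
st,ci=head(s,im,(314.5,232));print(st,ci)
print(onplane(c,[ci[0],(314.5,231.5)],.084))
Rm=R.from_euler("xyz",s["tcp_rot"],degrees=True).as_matrix()
for p in onplane(c,[ci[0],(314.5,231.5)],.084): print((Rm.T@(p-s["tcp_pos"]))*100)
E
```

```text
[305 224  20  20 317] ((314.6902770996094, 233.24493408203125), 11.018765449523926)
[[ 0.54477398 -0.09617779  0.084     ]
 [ 0.54592421 -0.09560773  0.084     ]]
[ 0.49465369 -0.36430341 17.67838239]
[ 0.62240011 -0.37698223 17.6783666 ]
```

{"fn": "jog_arm", "kwargs": {
  "moves": [
    [0.5,-0.4,3,0,0,0],
    [0.5,-0.4,6,0,0,0],
    [0.5,-0.4,9,0,0,0],
    [0.5,-0.4,11,0,0,0],
    [0.5,-0.4,12.5,0,0,0],
    [0.5,-0.4,13.3,0,0,0],
    [0.5,-0.4,13.3,0,0,0],
    [0.5,-0.4,13.3,0,0,0]
  ]
}}

```text
time_s: 2.65
tcp_pos: [0.5456, -0.0951, 0.1283]
tcp_rot: [180.0, -0.0, 20.8]
wrist_force: [-1.2, -0.9, -0.6]
width: 0.0343
grip_force: 0.0
```

Run:
```python
from h import *
s=r.sense();im=vision.capture("wrist")[:,:,::-1];cv2.imwrite("pics/w2.png",im);print(s["tcp_pos"],s["tcp_rot"],s["wrist_force"])
cv2.imwrite("pics/w2c.png",cv2.resize(im[200:480,160:480].copy(),None,fx=2,fy=2,interpolation=cv2.INTER_CUBIC))
```

```text
[ 0.54558011 -0.09513505  0.12829553] [ 1.79961821e+02 -4.16513109e-02  2.07651928e+01] [-1.18161138 -0.85023277 -0.5785522 ]
```

View pics/w2c.png

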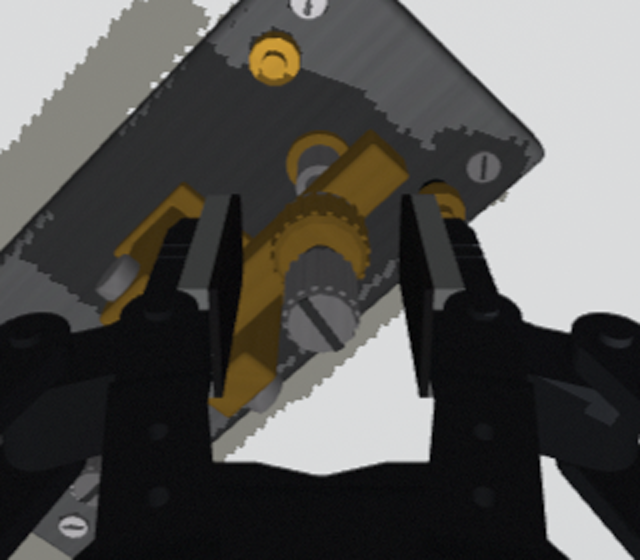

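The picture shows the head centred at crop (321,322) and the nut at (321,250), between the pads, whose midline is at crop column 321. I'll check the alignment in x numerically.

Run:
```python
from h import *
s=r.sense();c=cam("wrist",s);T=np.eye(4);Rm=R.from_euler("xyz",s["tcp_rot"],degrees=True).as_matrix()
t=lambda *p:((proj(c,Rm@np.array(p)/1000+s["tcp_pos"])[0]-[160,200])*2).round(1)
z=s["tcp_pos"][2]*1000
print("head top c",t(0,0,z-86),t(6.5,0,z-86),t(-6.5,0,z-86),"head bottom far",t(6.5,0,z-70))
print("nut top far edge",t(10,0,z-65),"nut bot far",t(10,0,z-53))
for x in(11,-11):
  for zz in (73,71,40):print(x,zz,t(x,-17,zz))
```

```text
head top c [319.8 316.2] [319.7 285.1] [319.8 346.4] head bottom far [319.8 238.1]
nut top far edge [319.8 210. ] nut bot far [319.8 183.4]
11 73 [240.3 184.6]
11 71 [239.3 188.9]
11 40 [220.6 271.4]
-11 73 [243.7 273.6]
-11 71 [242.8 278.7]
-11 40 [225.9 376.6]
```

{"fn": "jog_arm", "kwargs": {
  "moves": [
    [0,0,0.1,0,0,0],
    [0,0,0.1,0,0,0],
    [0,0,0.1,0,0,0],
    [0,0,0.1,0,0,0],
    [0,0,0.1,0,0,0]
  ],
  "jaw": 1,
  "squeeze": 110
}}

```text
time_s: 3.2
tcp_pos: [0.546, -0.0949, 0.1277]
tcp_rot: [179.9, -0.1, 20.8]
wrist_force: [0.6, 0.4, 5.5]
width: 0.0143
grip_force: 107.8
```

Run:
```python
from h import *
s=r.sense();print(s["wrist_force"],s["ft_torque"],s["q"])
```

```text
[0.59986844 0.43373375 5.47882207] [ 0.19172007  0.06007689 -0.0551645 ] [-2.13951802e+01  2.54190219e+01  9.98544861e+01  9.97298557e-03
  5.45996183e+01  4.78082010e+01]
```

Run:
```python
from h import *
im=vision.capture("wrist")[:,:,::-1]
cv2.imwrite("pics/w3c.png",cv2.resize(im[260:440,220:420].copy(),None,fx=3,fy=3,interpolation=cv2.INTER_CUBIC))
```

```text
(no output)
```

View pics/w3c.png

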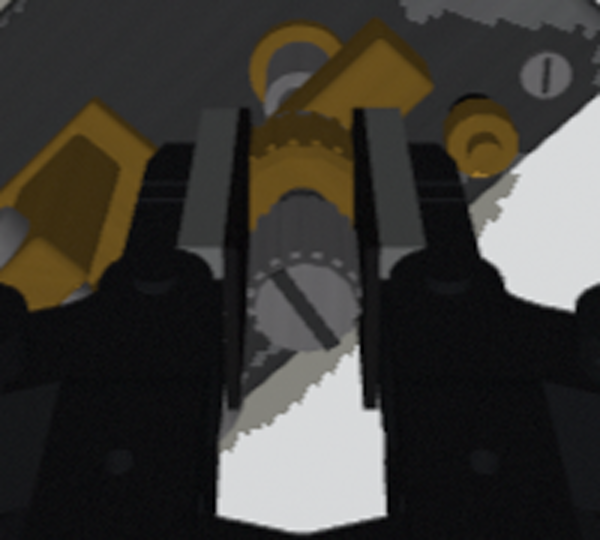

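The pads bear on the nut's rim and just clear the head (the head's slot runs from crop (277,272) to (335,345)). Now I'll slacken counter-clockwise, which is negative tool z.

{"fn": "jog_arm", "kwargs": {
  "moves": [
    [0,0,0,0,0,-4],
    [0,0,0,0,0,-8],
    [0,0,0,0,0,-12],
    [0,0,0,0,0,-16],
    [0,0,0,0,0,-20]
  ]
}}

```text
time_s: 3.75
tcp_pos: [0.5456, -0.0942, 0.1276]
tcp_rot: [180.0, -0.1, 40.9]
wrist_force: [-1.5, 2.6, 6.6]
width: 0.0146
grip_force: 107.9
```

Run:
```python
from h import *
s=r.sense();print(s["wrist_force"],s["ft_torque"],s["q"][5])
```

```text
[-1.52842308  2.57304342  6.57229006] [ 0.73583256  0.26284873 -0.19079112] 27.65369837675969
```

{"fn": "jog_arm", "kwargs": {
  "moves": [
    [0,0,0,0,0,-6],
    [0,0,0,0,0,-12],
    [0,0,0,0,0,-18],
    [0,0,0,0,0,-24],
    [0,0,0,0,0,-30],
    [0,0,0,0,0,-36],
    [0,0,0,0,0,-42],
    [0,0,0,0,0,-48],
    [0,0,0,0,0,-52],
    [0,0,0,0,0,-52]
  ]
}}

```text
time_s: 4.75
tcp_pos: [0.5437, -0.0934, 0.127]
tcp_rot: [-179.8, -0.1, 92.9]
wrist_force: [-5.2, 4.0, 9.7]
width: 0.0141
grip_force: 108.7
```

Run:
```python
from h import *
s=r.sense();print(s["wrist_force"],s["ft_torque"],s["q"][5])
im=vision.capture("wrist")[:,:,::-1]
cv2.imwrite("pics/w4c.png",cv2.resize(im[260:440,220:420].copy(),None,fx=3,fy=3,interpolation=cv2.INTER_CUBIC))
```

```text
[-5.17842753  4.03560276  9.6916939 ] [ 0.7932344   1.08057113 -0.00622653] -24.3057304174427
```

View pics/w4c.png

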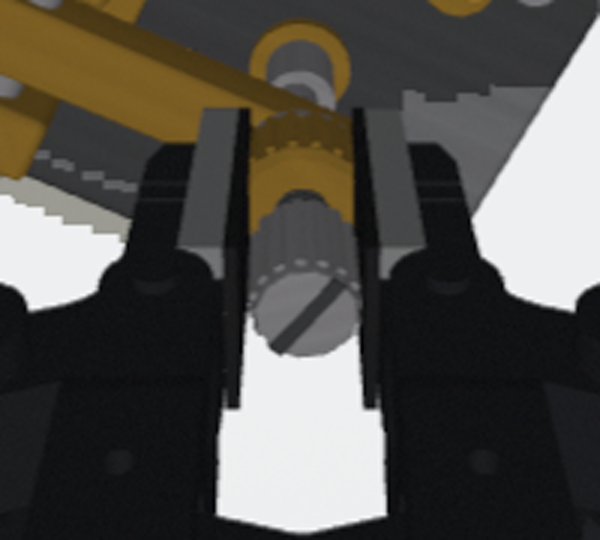

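The nut is slack: the torque is now about 0, and the slot has stayed roughly fixed in world while the tool turned 72°. Next I'll release and raise to head height.

{"fn": "jog_arm", "kwargs": {
  "moves": [
    [0,0,0,0,0,0],
    [0,0,0,0,0,0],
    [0,0,0,0,0,0],
    [0,0,-0.7,0,0,0],
    [0,0,-1.5,0,0,0],
    [0,0,-1.5,0,0,0],
    [0,0,-1.5,0,0,0]
  ],
  "jaw": 0.2,
  "squeeze": 60
}}

```text
time_s: 5.5
tcp_pos: [0.5456, -0.0949, 0.1422]
tcp_rot: [179.9, 0.0, 92.8]
wrist_force: [-0.3, -0.0, 0.0]
width: 0.0341
grip_force: 0.0
```

Run:
```python
from h import *
s=r.sense();im=vision.capture("wrist");c=cam("wrist",s);print(s["tcp_pos"],s["tcp_rot"],s["wrist_force"],s["ft_torque"])
Rm=R.from_euler("xyz",s["tcp_rot"],degrees=True).as_matrix()
z=s["tcp_pos"][2]*1000
print(proj(c,[Rm@np.array(p)/1000+s["tcp_pos"] for p in((0,0,z-86),(6.5,0,z-86),(-6.5,0,z-86),(0,6.5,z-86))]))
p=im[:,:,::-1];cv2.imwrite("pics/w5c.png",cv2.resize(p[260:460,220:420].copy(),None,fx=3,fy=3,interpolation=cv2.INTER_CUBIC))
```

```text
[ 0.54556761 -0.09489129  0.14217544] [1.79934661e+02 3.08036622e-02 9.27842541e+01] [-0.30662375 -0.04541634  0.00090941] [-0.01216878  0.02858258  0.01241411]
[[319.32772895 336.12557742]
 [319.31404462 321.64342686]
 [319.34102887 350.20090513]
 [335.82352028 336.11799046]]
```

View pics/w5c.png

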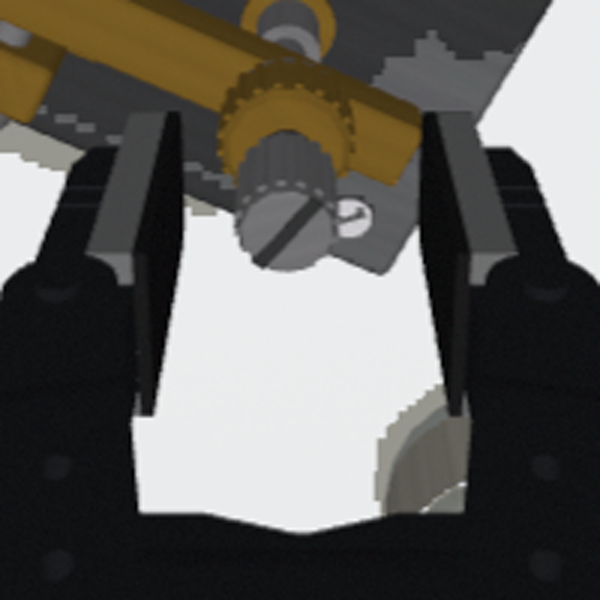

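The head is at crop (286,229) and the pad midline at column 301, so the tool must shift about 2 mm along −y.

{"fn": "jog_arm", "kwargs": {
  "moves": [
    [-0.05,-0.2,0,0,0,0],
    [-0.05,-0.2,0,0,0,0],
    [-0.05,-0.2,0,0,0,0]
  ]
}}

```text
time_s: 5.85
tcp_pos: [0.5431, -0.0953, 0.1414]
tcp_rot: [-180.0, -0.0, 92.8]
wrist_force: [1.0, -0.5, -0.4]
width: 0.0338
grip_force: 0.0
```

{"fn": "jog_arm", "kwargs": {
  "moves": [
    [0,0,0,0,0,0],
    [0,0,0,0,0,0],
    [0,0,0,0,0,0],
    [0,0,0,0,0,0],
    [0,0,0,0,0,0]
  ],
  "jaw": 1
}}

```text
time_s: 6.35
tcp_pos: [0.5435, -0.0953, 0.1417]
tcp_rot: [180.0, 0.0, 92.8]
wrist_force: [0.6, 0.6, 0.7]
width: 0.0101
grip_force: 58.5
```

```bash
cat > st.py <<'E'
from h import *
s=r.sense();print(s["time_s"],s["tcp_pos"].round(4),s["tcp_rot"].round(1),s["wrist_force"].round(1),s["ft_torque"].round(3),s["width"].round(4),s["q"][5].round(1))
E
python3 st.py
```

```text
Traceback (most recent call last):
  File "st.py", line 2, in <module>
    s=r.sense();print(s["time_s"],s["tcp_pos"].round(4),s["tcp_rot"].round(1),s["wrist_force"].round(1),s["ft_torque"].round(3),s["width"].round(4),s["q"][5].round(1))
                                                                                                                                ^^^^^^^^^^^^^^^^
AttributeError: 'float' object has no attribute 'round'
```

{"fn": "jog_arm", "kwargs": {
  "moves": [
    [0,0,0.05,0,0,0],
    [0,0,0.05,0,0,0],
    [0,0,0.05,0,0,3],
    [0,0,0.05,0,0,6],
    [0,0,0.05,0,0,8]
  ]
}}

```text
time_s: 6.85
tcp_pos: [0.5436, -0.0954, 0.1415]
tcp_rot: [179.9, 0.0, 84.7]
wrist_force: [0.8, 0.5, 4.2]
width: 0.0103
grip_force: 58.7
```

```bash
sed -i 's/s\["width"\].round(4)/s["width"]/' st.py; python3 st.py
```

```text
6.85 [ 0.5436 -0.0954  0.1415] [179.9   0.   84.7] [0.8 0.5 4.2] [0.196 0.013 0.185] 0.010303529988451958 -16.2
```

{"fn": "jog_arm", "kwargs": {
  "moves": [
    [0,0,0,0,0,3],
    [0,0,0,0,0,6],
    [0,0,0,0,0,8]
  ]
}}

```text
time_s: 7.15
tcp_pos: [0.5437, -0.0954, 0.1416]
tcp_rot: [179.9, 0.0, 76.7]
wrist_force: [0.8, 1.2, 4.8]
width: 0.0103
grip_force: 58.7
```

```bash
python3 st.py
```

```text
7.15 [ 0.5437 -0.0954  0.1416] [179.9   0.   76.7] [0.8 1.2 4.8] [ 0.149 -0.077  0.155] 0.010293448545741608 -8.2
```

{"fn": "jog_arm", "kwargs": {
  "moves": [
    [0,0,0,0,0,3],
    [0,0,0,0,0,6],
    [0,0,0,0,0,8]
  ]
}}

```text
time_s: 7.45
tcp_pos: [0.5437, -0.0954, 0.1415]
tcp_rot: [179.9, -0.0, 68.7]
wrist_force: [1.4, 2.2, 4.1]
width: 0.0107
grip_force: 58.7
```

```bash
python3 st.py
```

```text
7.45 [ 0.5437 -0.0954  0.1415] [179.9  -0.   68.7] [1.4 2.2 4.1] [ 0.181 -0.136  0.151] 0.01066745012185315 -0.2
```

{"fn": "jog_arm", "kwargs": {
  "moves": [
    [0,0,0,0,0,3],
    [0,0,0,0,0,6],
    [0,0,0,0,0,8]
  ]
}}

```text
time_s: 7.75
tcp_pos: [0.5438, -0.0954, 0.1415]
tcp_rot: [179.9, -0.0, 60.7]
wrist_force: [0.8, 0.3, 4.1]
width: 0.0102
grip_force: 58.7
```

```bash
python3 st.py
```

```text
7.75 [ 0.5438 -0.0954  0.1415] [179.9  -0.   60.7] [0.8 0.3 4.1] [ 0.185 -0.103  0.132] 0.01024897430674296 7.8
```

{"fn": "jog_arm", "kwargs": {
  "moves": [
    [0,0,0,0,0,3],
    [0,0,0,0,0,6],
    [0,0,0,0,0,8]
  ]
}}

```text
time_s: 8.05
tcp_pos: [0.5438, -0.0954, 0.1416]
tcp_rot: [179.9, -0.0, 52.7]
wrist_force: [1.4, 1.0, 3.8]
width: 0.0101
grip_force: 58.7
```

```bash
python3 st.py
```

```text
8.05 [ 0.5438 -0.0954  0.1416] [179.9  -0.   52.7] [1.4 1.  3.8] [ 0.084 -0.178  0.139] 0.010100636548730238 15.8
```

{"fn": "jog_arm", "kwargs": {
  "moves": [
    [0,0,0,0,0,3],
    [0,0,0,0,0,6],
    [0,0,0,0,0,8]
  ]
}}

```text
time_s: 8.35
tcp_pos: [0.5439, -0.0955, 0.1416]
tcp_rot: [179.9, -0.0, 44.7]
wrist_force: [1.3, 0.3, 4.2]
width: 0.0099
grip_force: 58.7
```

```bash
python3 st.py
```

```text
8.35 [ 0.5439 -0.0955  0.1416] [179.9  -0.   44.7] [1.3 0.3 4.2] [ 0.051 -0.21   0.149] 0.009935260932270063 23.8
```

{"fn": "jog_arm", "kwargs": {
  "moves": [
    [0,0,0,0,0,3],
    [0,0,0,0,0,6],
    [0,0,0,0,0,8]
  ]
}}

```text
time_s: 8.65
tcp_pos: [0.5439, -0.0955, 0.1416]
tcp_rot: [179.9, -0.1, 36.7]
wrist_force: [1.8, -0.5, 3.1]
width: 0.0103
grip_force: 58.7
```

```bash
python3 st.py
python3 - <<'E'
from h import *
p=vision.capture("wrist")[:,:,::-1];cv2.imwrite("pics/w6c.png",cv2.resize(p[260:460,220:420].copy(),None,fx=3,fy=3,interpolation=cv2.INTER_CUBIC))
E
```

```text
8.65 [ 0.5439 -0.0955  0.1416] [ 1.799e+02 -1.000e-01  3.670e+01] [ 1.8 -0.5  3.1] [ 0.048 -0.187  0.168] 0.010304612840941477 31.8
```

```bash
cat >> h.py <<'E'
def slot(gray,ctr,rad):
    y,x=np.mgrid[:gray.shape[0],:gray.shape[1]];k=(x-ctr[0])**2+(y-ctr[1])**2<rad**2
    med=np.median(gray[k]);d=k&(gray<0.72*med)
    n,l,st,ce=cv2.connectedComponentsWithStats(d.astype(np.uint8));i=1+st[1:,4].argmax()
    p=np.argwhere(l==i)[:,::-1].astype(float);w,v=np.linalg.eigh(np.cov(p.T));return len(p),p.mean(0).round(0),np.degrees(np.arctan2(v[1,1],v[0,1]))%180
E
python3 - <<'E'
from h import *
for n,c in(("w5c",(286,229)),("w6c",(301,229))):print(n,slot(cv2.imread(f"pics/{n}.png",0).astype(float),c,34))
E
```

```text
w5c (985, array([288., 231.]), np.float64(132.69426999723396))
w6c (1008, array([303., 231.]), np.float64(131.04374828885))
```

{"fn": "jog_arm", "kwargs": {
  "moves": [
    [0,0,0,0,0,3],
    [0,0,0,0,0,6],
    [0,0,0,0,0,8]
  ]
}}

```text
time_s: 9.0
tcp_pos: [0.5439, -0.0956, 0.1416]
tcp_rot: [179.9, -0.1, 28.7]
wrist_force: [2.1, -1.2, 3.3]
width: 0.0107
grip_force: 58.7
```

```bash
python3 st.py
```

```text
9.0 [ 0.5439 -0.0956  0.1416] [ 1.799e+02 -1.000e-01  2.870e+01] [ 2.1 -1.2  3.3] [-0.016 -0.222  0.159] 0.010742155177430962 39.7
```

{"fn": "jog_arm", "kwargs": {
  "moves": [
    [0,0,0,0,0,3],
    [0,0,0,0,0,6],
    [0,0,0,0,0,8]
  ]
}}

```text
time_s: 9.3
tcp_pos: [0.5439, -0.0957, 0.1416]
tcp_rot: [179.9, -0.1, 20.7]
wrist_force: [2.9, 0.1, 3.5]
width: 0.01
grip_force: 58.7
```

```bash
python3 st.py
```

```text
9.3 [ 0.5439 -0.0957  0.1416] [ 1.799e+02 -1.000e-01  2.070e+01] [2.9 0.1 3.5] [ 0.013 -0.254  0.119] 0.010044720882570817 47.7
```

{"fn": "jog_arm", "kwargs": {
  "moves": [
    [0,0,0,0,0,3],
    [0,0,0,0,0,6],
    [0,0,0,0,0,8]
  ]
}}

```text
time_s: 9.6
tcp_pos: [0.5439, -0.0957, 0.1416]
tcp_rot: [179.9, -0.1, 12.7]
wrist_force: [2.1, -0.4, 3.8]
width: 0.01
grip_force: 58.7
```

```bash
python3 st.py
```

```text
9.6 [ 0.5439 -0.0957  0.1416] [ 1.799e+02 -1.000e-01  1.270e+01] [ 2.1 -0.4  3.8] [-0.087 -0.258  0.248] 0.010004654739508113 55.7
```

{"fn": "jog_arm", "kwargs": {
  "moves": [
    [0,0,0,0,0,2],
    [0,0,0,0,0,2]
  ]
}}

```text
time_s: 9.8
tcp_pos: [0.5439, -0.0957, 0.1416]
tcp_rot: [179.9, -0.1, 10.8]
wrist_force: [1.3, 0.1, 4.0]
width: 0.0105
grip_force: 58.7
```

```bash
python3 st.py
```

```text
9.8 [ 0.5439 -0.0957  0.1416] [ 1.799e+02 -1.000e-01  1.080e+01] [1.3 0.1 4. ] [-0.137 -0.312  0.345] 0.010509190952838494 57.6
```

{"fn": "jog_arm", "kwargs": {
  "moves": [
    [0,0,0,0,0,2],
    [0,0,0,0,0,2]
  ]
}}

```text
time_s: 10.0
tcp_pos: [0.5439, -0.0957, 0.1416]
tcp_rot: [179.9, -0.1, 8.9]
wrist_force: [1.6, -1.9, 4.2]
width: 0.0102
grip_force: 58.8
```

```bash
python3 st.py;  python3 - <<'E'
from h import *
p=vision.capture("wrist")[:,:,::-1];cv2.imwrite("pics/w7c.png",cv2.resize(p[260:460,220:420].copy(),None,fx=3,fy=3,interpolation=cv2.INTER_CUBIC))
print(slot(cv2.imread("pics/w7c.png",0).astype(float),(301,229),34))
E
```

```text
10.0 [ 0.5439 -0.0957  0.1416] [ 1.799e+02 -1.000e-01  8.900e+00] [ 1.6 -1.9  4.2] [-0.228 -0.342  0.509] 0.010172825391109953 59.6
(1003, array([303., 230.]), np.float64(126.50839067648535))
```

The stop is clear: torque climbs from 0.15 to 0.51 N m from yaw ≈ 14°, while the slot lags the tool. Half a turn back means tool yaw ≈ 195–196°, or −187° from the present command.

{"fn": "jog_arm", "kwargs": {
  "moves": [
    [0,0,0,0,0,-8],
    [0,0,0,0,0,-16],
    [0,0,0,0,0,-24],
    [0,0,0,0,0,-32],
    [0,0,0,0,0,-40],
    [0,0,0,0,0,-48],
    [0,0,0,0,0,-56],
    [0,0,0,0,0,-64],
    [0,0,0,0,0,-72],
    [0,0,0,0,0,-80]
  ]
}}

```text
time_s: 11.05
tcp_pos: [0.5435, -0.0953, 0.1415]
tcp_rot: [180.0, -0.0, 89.1]
wrist_force: [2.1, 0.1, 6.7]
width: 0.0097
grip_force: 58.9
```

{"fn": "jog_arm", "kwargs": {
  "moves": [
    [0,0,0,0,0,-8],
    [0,0,0,0,0,-16],
    [0,0,0,0,0,-24],
    [0,0,0,0,0,-32],
    [0,0,0,0,0,-40],
    [0,0,0,0,0,-48],
    [0,0,0,0,0,-56],
    [0,0,0,0,0,-64],
    [0,0,0,0,0,-72],
    [0,0,0,0,0,-80]
  ]
}}

```text
time_s: 12.05
tcp_pos: [0.5432, -0.0957, 0.1414]
tcp_rot: [-180.0, 0.0, 169.1]
wrist_force: [-0.1, -2.7, 5.4]
width: 0.0105
grip_force: 58.9
```

{"fn": "jog_arm", "kwargs": {
  "moves": [
    [0,0,0,0,0,-8],
    [0,0,0,0,0,-16],
    [0,0,0,0,0,-24],
    [0,0,0,0,0,-27],
    [0,0,0,0,0,-27],
    [0,0,0,0,0,-27]
  ]
}}

```text
time_s: 12.65
tcp_pos: [0.5432, -0.0959, 0.1415]
tcp_rot: [-180.0, -0.0, -164.2]
wrist_force: [0.3, -2.0, 6.5]
width: 0.0103
grip_force: 59.0
```

```bash
python3 st.py;  python3 - <<'E'
from h import *
p=vision.capture("wrist")[:,:,::-1];cv2.imwrite("pics/w8c.png",cv2.resize(p[260:460,220:420].copy(),None,fx=3,fy=3,interpolation=cv2.INTER_CUBIC))
print(slot(cv2.imread("pics/w8c.png",0).astype(float),(301,229),34))
E
```

```text
12.65 [ 0.5432 -0.0959  0.1415] [-180.    -0.  -164.2] [ 0.3 -2.   6.5] [-0.311  0.058 -0.135] 0.010262757201443012 -127.4
(979, array([303., 230.]), np.float64(135.43780160213706))
```

The slot analysis gives 178° of screw turn back from the stop. Now I'll release, lower to the nut, grip it and tighten clockwise.

{"fn": "jog_arm", "kwargs": {
  "moves": [
    [0,0,0,0,0,0],
    [0,0,0,0,0,0],
    [0,0,0,0,0,0],
    [0,0,0.7,0,0,0],
    [0,0,1.3,0,0,0],
    [0,0,1.3,0,0,0],
    [0,0,1.3,0,0,0]
  ],
  "jaw": 0.2,
  "squeeze": 110
}}

```text
time_s: 13.4
tcp_pos: [0.543, -0.0952, 0.1276]
tcp_rot: [180.0, -0.1, -164.2]
wrist_force: [-0.3, 0.4, -0.4]
width: 0.0343
grip_force: 0.0
```

```bash
python3 st.py;  python3 - <<'E'
from h import *
p=vision.capture("wrist")[:,:,::-1];cv2.imwrite("pics/w9c.png",cv2.resize(p[260:460,220:420].copy(),None,fx=3,fy=3,interpolation=cv2.INTER_CUBIC))
E
```

```text
13.4 [ 0.543  -0.0952  0.1276] [ 1.800e+02 -1.000e-01 -1.642e+02] [-0.3  0.4 -0.4] [-0.012 -0.041  0.003] 0.03428427055925006 -127.3
```

View pics/w9c.png

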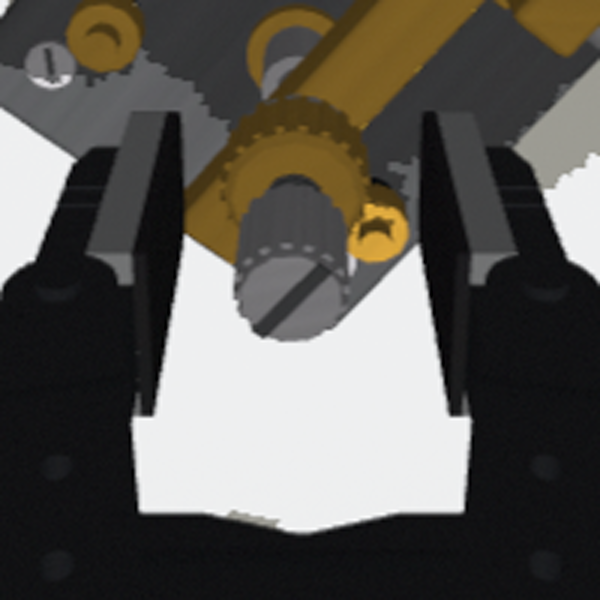

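The head is at crop x≈291 and the midline at 301, so I'll correct y by −1 mm, then grip and tighten.

{"fn": "jog_arm", "kwargs": {
  "moves": [
    [0,-0.1,0,0,0,0],
    [0,-0.1,0,0,0,0],
    [0,-0.1,0,0,0,0],
    [0,-0.1,0,0,0,0],
    [0,-0.1,0,0,0,0],
    [0,-0.1,0,0,0,0]
  ],
  "jaw": 1
}}

```text
time_s: 14.05
tcp_pos: [0.5436, -0.0961, 0.1283]
tcp_rot: [180.0, 0.0, -164.2]
wrist_force: [0.2, 4.3, 4.0]
width: 0.0142
grip_force: 107.9
```

```bash
python3 st.py
```

```text
14.05 [ 0.5436 -0.0961  0.1283] [ 180.     0.  -164.2] [0.2 4.3 4. ] [ 0.723  0.116 -0.044] 0.014235597093517587 -127.4
```

{"fn": "jog_arm", "kwargs": {
  "moves": [
    [0,0,0,0,0,5],
    [0,0,0,0,0,10],
    [0,0,0,0,0,15],
    [0,0,0,0,0,20],
    [0,0,0,0,0,25],
    [0,0,0,0,0,30]
  ]
}}

```text
time_s: 14.65
tcp_pos: [0.5437, -0.0961, 0.1282]
tcp_rot: [180.0, 0.0, 165.6]
wrist_force: [-0.0, 3.3, 3.8]
width: 0.0143
grip_force: 107.9
```

```bash
cat >> st.py <<'E'
p=vision.capture("wrist")[:,:,::-1];p=cv2.resize(p[260:460,220:420].copy(),None,fx=3,fy=3,interpolation=cv2.INTER_CUBIC)
print("slot",slot(cv2.cvtColor(p,cv2.COLOR_BGR2GRAY).astype(float),(301,300),34))
E
python3 st.py
```

```text
14.65 [ 0.5437 -0.0961  0.1282] [180.    0.  165.6] [-0.   3.3  3.8] [0.51  0.097 0.071] 0.01427222240189307 -97.2
slot (1084, array([300., 300.]), np.float64(102.85377792181802))
```

{"fn": "jog_arm", "kwargs": {
  "moves": [
    [0,0,0,0,0,6],
    [0,0,0,0,0,12],
    [0,0,0,0,0,18],
    [0,0,0,0,0,24],
    [0,0,0,0,0,30]
  ]
}}

```text
time_s: 15.2
tcp_pos: [0.5436, -0.0961, 0.1284]
tcp_rot: [-180.0, 0.0, 135.7]
wrist_force: [-0.4, 4.4, 6.1]
width: 0.0142
grip_force: 107.9
```

```bash
python3 st.py
```

```text
15.2 [ 0.5436 -0.0961  0.1284] [-180.     0.   135.7] [-0.4  4.4  6.1] [0.522 0.38  0.347] 0.014226808036000968 -67.3
slot (1063, array([306., 298.]), np.float64(66.81835663078672))
```

{"fn": "jog_arm", "kwargs": {
  "moves": [
    [0,0,0,0,0,5],
    [0,0,0,0,0,10],
    [0,0,0,0,0,15],
    [0,0,0,0,0,20]
  ]
}}

```text
time_s: 15.65
tcp_pos: [0.5436, -0.0961, 0.1286]
tcp_rot: [-180.0, 0.0, 115.8]
wrist_force: [-1.0, 2.8, 7.8]
width: 0.0145
grip_force: 108.0
```

```bash
python3 st.py
```

```text
15.65 [ 0.5436 -0.0961  0.1286] [-180.     0.   115.8] [-1.   2.8  7.8] [0.458 0.546 0.465] 0.014479234811459185 -47.3
slot (1066, array([307., 294.]), np.float64(45.38102391048437))
```

{"fn": "jog_arm", "kwargs": {
  "moves": [
    [0,0,0,0,0,3],
    [0,0,0,0,0,6],
    [0,0,0,0,0,6]
  ]
}}

```text
time_s: 16.0
tcp_pos: [0.5435, -0.0962, 0.1287]
tcp_rot: [-180.0, 0.0, 110.0]
wrist_force: [-1.2, 3.9, 8.0]
width: 0.0143
grip_force: 107.9
```

```bash
python3 st.py
```

```text
16.0 [ 0.5435 -0.0962  0.1287] [-180.    0.  110.] [-1.2  3.9  8. ] [0.62  0.512 1.237] 0.014304195373117497 -41.6
slot (1030, array([307., 292.]), np.float64(40.33899316772241))
```

It's solid at 1.24 N m. I'll release, rise a little and check the slot's world angle against the pre-tightening picture.

{"fn": "jog_arm", "kwargs": {
  "moves": [
    [0,0,0,0,0,0],
    [0,0,0,0,0,0],
    [0,0,0,0,0,0],
    [0,0,0,0,0,0]
  ],
  "jaw": 0.2
}}

```text
time_s: 16.45
tcp_pos: [0.5435, -0.0964, 0.1278]
tcp_rot: [-180.0, -0.0, 109.8]
wrist_force: [-0.1, 0.2, 0.1]
width: 0.0339
grip_force: 0.0
```

Run:
```python
from h import *
def wa(p,s,ctr):
    n,m,a=slot(cv2.cvtColor(p,cv2.COLOR_BGR2GRAY).astype(float),ctr,34)
    d=25*np.array([np.cos(np.radians(a)),np.sin(np.radians(a))]);q=np.array([m-d,m+d])/3+[220,260]
    w=onplane(cam("wrist",s),q,.086);v=w[1]-w[0];return n,m,a,np.degrees(np.arctan2(v[1],v[0]))%180,w.mean(0)
s=r.sense();p=vision.capture("wrist")[:,:,::-1];p=cv2.resize(p[260:460,220:420].copy(),None,fx=3,fy=3,interpolation=cv2.INTER_CUBIC);cv2.imwrite("pics/w10c.png",p)
print(s["tcp_pos"],s["tcp_rot"],s["wrist_force"],s["width"],wa(p,s,(301,297)))
def ps(x,y,z,yaw):return{"tcp_pos":np.array([x,y,z]),"tcp_rot":np.array([180,0,yaw])}
for n,q,ct in(("w5c",ps(.5456,-.0949,.1422,92.8),(286,229)),("w7c",ps(.5439,-.0957,.1416,8.9),(301,229)),("w8c",ps(.5432,-.0959,.1415,-164.2),(301,229)),("w9c",ps(.543,-.0952,.1276,-164.2),(291,298))):
    print(n,wa(cv2.imread(f"pics/{n}.png"),q,ct))
```

```text
[ 0.54345112 -0.09643288  0.12784607] [-1.79981866e+02 -1.09811063e-02  1.09791128e+02] [-0.12318753  0.24505678  0.12786568] 0.03390285997007967 (1082, array([304., 293.]), np.float64(40.10532550853233), np.float64(154.96482331106338), array([ 0.54401441, -0.0958479 ,  0.086     ]))
w5c (990, array([288., 231.]), np.float64(132.63530014163086), np.float64(54.13978665928235), array([ 0.54429383, -0.09548848,  0.086     ]))
w7c (1003, array([303., 230.]), np.float64(126.50839067648535), np.float64(156.29127791319348), array([ 0.54401464, -0.09632748,  0.086     ]))
w8c (980, array([303., 230.]), np.float64(135.39713676835413), np.float64(154.5590751575485), array([ 0.5429435 , -0.09531083,  0.086     ]))
w9c (1115, array([292., 299.]), np.float64(135.44684434513758), np.float64(155.06453349897384), array([ 0.54349466, -0.09579932,  0.086     ]))
```

The screw stands at 155.0° after tightening and 155.1° before, against 156.3° at the stop, so it is about 179° back off. I'll retreat and hand in.

{"fn": "jog_arm", "kwargs": {
  "moves": [
    [0,0,-3,0,0,0],
    [0,0,-7,0,0,0],
    [0,0,-11,0,0,0],
    [0,0,-13,0,0,0],
    [0,0,-13,0,0,0],
    [0,0,-13,0,0,0]
  ]
}}

```text
time_s: 17.1
tcp_pos: [0.5434, -0.0963, 0.2579]
tcp_rot: [180.0, 0.0, 109.8]
wrist_force: [-0.0, 0.7, -0.8]
width: 0.0342
grip_force: 0.0
```

```bash
python3 -c "
from cell import r,ticket
s=r.sense();print(s['tcp_pos'],s['wrist_force']);print(ticket.finish_job())"
```

```text
[ 0.54339105 -0.09626056  0.25792346] [-0.00834008  0.67901874 -0.79223369]
the job is handed in; nothing more can be done
None
```

I slackened the jam nut, wound the gap screw down until the contacts met, backed it off about 179°, did the nut up solid (about 1.2 N m) and handed the job in at 17 s; the hand-in returned no verdict, and I measured the screw's angle but not the contact gap itself.

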